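Tighten the mould's clamp bolt with the T-handle socket wrench

ROBOT

A 6-joint arm with a two-finger parallel gripper is mounted at the origin on the work surface. World frame = base frame: x ahead of the robot, y to its left, z up, the work surface at z = 0. Lengths are in m, angles in rad, forces in N, time in s.
With the tool pointing down it reaches from about 0.35 to 0.775 m from the base axis. Payload 7.3 kg.
Tool frame: the origin (TCP) lies midway between the tips of the shut fingers; the grasp point (between the pads) lies 19 mm behind it; z points along the fingers, y is the line along which they close (so a half turn about z gives the same grasp; the last joint's range is limited). The gripper opens to 92 mm and grips with 3 to 60 N. Pads are 19 mm wide; open, the fingers measure 130 mm over their backs; the gripper's body (75 mm by 190 mm) begins 47 mm behind the grasp point.
Start: joints at [1.047, 0.342, 1.524, -0, 1.275, -0.146], TCP at [0.194, 0.488, 0.227] pointing down, gripper open.
Joint ranges: [-2.53, 2.53], [-0.77, 2.02], [0.04, 2.7], [-1, 4.14], [0.28, 2.66], [-3.11, 3.11]. Speed limits (rad/s): [2.57, 2.57, 3.14, 3.14, 3.14, 3.14].

INTERFACE

Orientations are given as a unit quaternion [x, y, z, w].
In Python, from cell import ctrl gives the robot as it stands.
- The arm moves only by the tool servo_tool, never from a script. Its argument "series" is a list of rows, each an object of numbers: "ax", "ay", "az": the turn, a rotation vector about the world's x, y, z in degrees; "dx", "dy", "dz": the shift along the world's x, y, z in mm; "fingers": the closure in counts, from 0 (fully open) to 255 (shut). In form: [{"ax": .., "ay": .., "az": .., "dx": .., "dy": .., "dz": .., "fingers": ..}, ...]. A call has 1 to 10 rows; each row is the pose to reach, as a shift and turn from the pose commanded when the call began; what a row does not reach only later rows make up. A row lasts 1/12 s, in which the tool goes at most 41.7 mm and 7.16 degrees, less where a joint would pass 70% of its speed; a pose out of reach is approached as far as the arm can. A call with a gripper value outside its range is refused whole. The fingers move at their own pace and stop on an object; "grip_force" is the grip in N (left out, the last holds). Time passes only in rows, so rows that repeat a pose let the fingers close. It gives the time, the measured TCP pose, the force, the opening and the grip force at its end, in the units of the state.
- ctrl.get_state(): the state, without advancing time (a new reading comes with each control period).
- ctrl.grab_frame(name): name is "scene" or "top" or "wrist"; returns a dict with "image" (480x640x3 uint8, red, green, blue), "z_map" (480x640 float32, m along the optical axis (not along the pixel's ray), 0 where there is no reading), "fx", "fy", "cx", "cy" (pixels), "xyz" and "orientation" of the camera in the world. Camera axes: x right, y down, z forward; pixel columns grow to the right and rows downward; lengths in m; the calibration is good to about 2 mm. A picture is of the moment at which its call begins.
- ctrl.sign_off(): hands the job in; it is judged then, once.
Trained networks look in the newest picture that a camera, given by its name, has taken for a name from the list of things; names that differ only in an ending like _2 or _b are one class to them, and where a whole thing is asked for, a point or a joint stands for the part that bears it (a point fixed in the world has none). Each returns a list of dicts, best first, with "p" (0 to 1); they miss things now and then, are a little off and sometimes report something else, mostly with a low value. They report only what shows in the picture. A call takes as long as a camera call. They do not tell look-alikes from the thing itself.
- ctrl.look_for(label, camera): "centre" ([x, y, z] in m, in the coordinates of the camera as it stood for that picture, good to about 4 mm: the middle of the surface that is visible of it).
The state is a dict: "t": time; "qpos": joint angles; "joint_vel": joint speeds; "joint_torque": joint torques, N m; "ee_pos": TCP position; "eef_rot": TCP orientation; "ft_force": force on the tool from outside, world axes, zero at the start; "moment": the same for the moment, N m; "width": finger opening in m; "finger_force": force on a finger pad.
Only numpy, scipy, OpenCV 4.12 (cv2) and the standard library are available. Lean on these libraries where they do the work, as an engineer would, in place of code of your own. Each camera call takes 0.05 s, during which the arm holds its last target. There are 200 camera calls.

TASK

The mould half is clamped on its work plate, but the clamp bolt at the pointed end of its teardrop cavity is still loose. Lift the T-handle socket wrench that fits it (the largest of the three) out of the stand, set it upright on that bolt's head, turn it until the hexagons mesh and slide it fully home, then, keeping it pressed down, tighten the bolt clockwise until it comes up hard. Finish still holding the wrench by its grip, upright and pressed down firmly on the tightened bolt, and leave everything else where it is.

Things in the scene. Friction and masses are not known exactly. Their poses are not given: they have to be found in the camera images.
- bolt_head_top (a point): Centre of the top of the loose bolt's dark hexagon head, on the clamp at the pointed end of the mould's cavity: 24 mm across flats, 27.7 mm across corners, 10 mm high, top edge chamfered 2 mm, sitting on a 40 mm washer; its top is 86 mm above the bench. z up; x through two opposite corners of the hexagon, turning with the bolt.
- bolt (a joint): Angle of that loose bolt, rad: grows as it turns clockwise seen from above (tightening). Starts between 0 and 0.5; comes up hard at its stop at 1.05 = tight. It turns stiffly (0.2 N m), stays where it is left and does not move up or down.
- washer: Fixed steel washer under the loose bolt's head, 40 mm across, 6 mm thick. Origin: centre of its underside. The wrench's rim comes to rest on its top (6 mm above the origin, 76 mm above the bench). Pressed down firmly means some 10 to 20 N on it, well more than the wrench's own weight.
- work_plate: Fixed dark steel plate 330x130x18 mm; the mould half (140x96x38 mm, aluminium) is held on its middle by a strap clamp at each end, tops 70 mm above the bench. Origin: centre of underside; z up; x along the plate to the pointed end of the teardrop cavity. The loose bolt is at x +97 mm, y 0; the other clamp's bolt at x -97 mm is tight and not part of the job.
- wrench_24: T-handle socket wrench that fits, the largest of three, 0.3 to 0.4 kg, 130 mm tall, socket down. Origin: centre of the socket's lower rim; z up the shaft, x along the grip. Socket 36 mm outside, 34 mm long; its hexagon hole is 25.5 mm across flats, 12.5 mm deep, two corners on x. It meshes when its x and the bolt's differ by a multiple of 60 degrees (7 degrees play either way), else stays 9 mm high.
- wrench_24_grip (a point): Centre of that wrench's black plastic grip, 118 mm above the socket's rim; axes as the wrench's. The grip is a flat-sided bar 120 mm long (x), 20 mm thick (y), 24 mm high; the shaft under it is 13 mm thick. Pinch it here from above, fingers closing along y.
- wrench_17: Bystander: middle T-handle socket wrench (17 mm hexagon, socket 27 mm across), 120 mm tall, grip bar 100 mm long; same axes.
- wrench_13: Bystander: smallest T-handle socket wrench (13 mm hexagon, socket 22 mm across), 110 mm tall, grip bar 90 mm long; same axes.
- stand: Fixed wooden stand 70x226x34 mm with three round holes 22 mm deep in a row along its y, 78 mm apart, holding the wrenches upright with 0.8 mm play all round: largest at +y, middle, smallest at -y; grips lie across the row within 0.2 rad. Origin: centre of its underside; hole floors 12 mm above the bench.
- spare_bolt_0: Bystander: spare bolt, 19 mm hexagon, 50 mm tall, stood on its head on the work plate beside the tight clamp. Origin: centre of its underside.
- spare_bolt_1: Bystander: spare bolt like the other, stood on the work plate beside the clamp of the loose bolt (about 60 mm from it; its top is 68 mm above the bench).
- paste_tin: Bystander: round tin 60 mm across, 40 mm high.
- brush: Bystander: flat brush, 200 mm long, lying.
- ring_spanner: Bystander: flat spanner 190 mm long, lying.
Mind the look-alikes: they are no part of the job. Leave any green look-alike of the wrench_24 alone.

How it is judged:
By the outcome, as a careful person would: the job done as asked, in the order asked, and still so for the second after the job is handed in, while the arm keeps its last pose, push and grip.
It also fails if it takes over 54 s, if anything falls off the work surface, if the arm or the gripper's body presses on something with over 40 N, if the wrist force passes 120 N, or if a joint passes its speed limit or range.

## Working session

There is one attempt and no reset: what is moved stays moved. The work goes in short steps, Python scripts to look and compute and a tool call to move; the robot and the scene stay as the last step left them, time stands still between calls to the robot, and variables do not carry over. Pictures are saved under pics/ and viewed, at most 10 in all, crops included, and the job is handed in when it is done.

Besides the shell and the picture viewer there is one more tool, called by a JSON object that holds its "name" and its "arguments", one argument or row to a line. servo_tool: Moves the arm, as the interface text tells. Its arguments: {"type":"object","properties":{"series":{"type":"array","items":{"type":"object","properties":{"ax":{"type":"number"},"ay":{"type":"number"},"az":{"type":"number"},"dx":{"type":"number"},"dy":{"type":"number"},"dz":{"type":"number"},"fingers":{"type":"number"}}}},"grip_force":{"type":"number"}},"required":["series"]}

```bash
mkdir -p pics; cat > h.py <<'E'
import numpy as np, cv2
from scipy.spatial.transform import Rotation as R
from cell import ctrl
def cam(n):
    f=ctrl.grab_frame(n); f['R']=R.from_quat(f['orientation']).as_matrix(); f['p']=np.array(f['xyz']); return f
def w(f,c): return f['R']@np.array(c)+f['p']
def cloud(f):
    z=f['z_map']; v,u=np.mgrid[:480,:640]
    P=np.stack([(u-f['cx'])/f['fx']*z,(v-f['cy'])/f['fy']*z,z],-1)
    P=P@f['R'].T+f['p']; P[z==0]=np.nan; return P
def px(f,p):
    c=f['R'].T@(np.array(p)-f['p']); return (round(f['fx']*c[0]/c[2]+f['cx']),round(f['fy']*c[1]/c[2]+f['cy']))
def save(f,name,crop=None,s=1):
    im=f['image'][:,:,::-1]
    if crop: a,b,c,d=crop; im=im[b:d,a:c]
    cv2.imwrite('pics/'+name,cv2.resize(im,None,fx=s,fy=s,interpolation=cv2.INTER_CUBIC))
E
python3 - <<'E'
from h import *
s=ctrl.get_state(); print(s)
for n in('top','scene'):
    f=cam(n); save(f,n+'.png'); print(n,f['p'].round(3),f['R'].round(2).tolist())
    for l in['wrench_24','wrench_24_grip','wrench_17','wrench_13','bolt_head_top','washer','work_plate','stand','spare_bolt_1','paste_tin']:
        for d in ctrl.look_for(l,n)[:4]:
            p=w(f,d['centre']); print(l,round(d['p'],2),p.round(3),px(f,p))
E
```

```text
{'t': 0.0, 'qpos': array([ 1.04700076e+00,  3.42730874e-01,  1.52502419e+00,  9.54466271e-06,
        1.27538379e+00, -1.45964482e-01]), 'joint_vel': array([-0.0011119 , -0.00122216, -0.0002403 ,  0.00164494,  0.00012962,
       -0.00106249]), 'joint_torque': array([ 1.45356520e-03, -4.31243455e+01, -2.44226807e+01,  7.18191988e-02,
        5.57570206e-02, -1.26895316e-04]), 'ee_pos': array([0.19342943, 0.48763114, 0.22603822]), 'eef_rot': array([ 1.87795154e-01,  9.82207912e-01, -7.28653074e-04, -2.58394513e-04]), 'ft_force': array([-0.277394  , -0.29668491, -0.17640447]), 'moment': array([ 0.05645886,  0.03162064, -0.00815968]), 'finger_force': 0.0, 'width': 0.0919077329000707}
top [ 0.358 -0.07   1.607] [[-0.02, -1.0, 0.09], [-1.0, 0.02, -0.0], [-0.0, -0.09, -1.0]]
wrench_24 0.81 [ 0.53  -0.331  0.14 ] (424, 233)
wrench_24 0.81 [ 0.51  -0.473  0.125] (476, 240)
wrench_24 0.63 [ 0.524 -0.26   0.13 ] (396, 236)
wrench_24 0.6 [ 0.517 -0.181  0.12 ] (366, 240)
wrench_24_grip 0.59 [ 0.537 -0.334  0.139] (425, 230)
wrench_24_grip 0.59 [ 0.51  -0.467  0.131] (475, 240)
wrench_17 0.81 [ 0
[... 922 characters left out ...]
465  0.121] (212, 170)
wrench_24_grip 0.65 [ 0.514 -0.456  0.122] (212, 172)
wrench_17 0.88 [ 0.535 -0.255  0.122] (250, 211)
wrench_17 0.84 [ 0.509 -0.465  0.121] (212, 170)
wrench_13 0.88 [ 0.535 -0.255  0.122] (250, 211)
wrench_13 0.84 [ 0.509 -0.465  0.121] (212, 170)
bolt_head_top 0.52 [ 0.523 -0.174  0.115] (275, 227)
washer 0.68 [0.523 0.095 0.056] (357, 309)
washer 0.66 [0.565 0.145 0.078] (361, 328)
work_plate 0.62 [0.551 0.249 0.039] (404, 369)
work_plate 0.51 [ 0.54  -0.322  0.132] (232, 196)
stand 0.92 [ 0.551 -0.225  0.038] (256, 245)
spare_bolt_1 0.73 [0.551 0.369 0.037] (456, 413)
spare_bolt_1 0.58 [0.521 0.093 0.059] (357, 307)
paste_tin 0.88 [ 0.73  -0.082  0.043] (229, 317)
```

View pics/top.png

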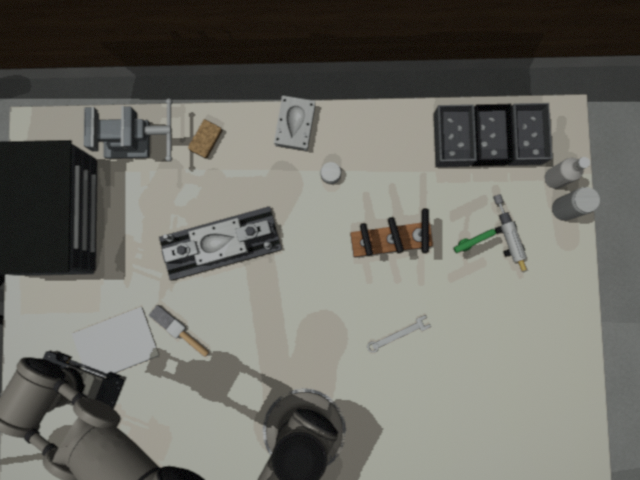

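View pics/scene.png

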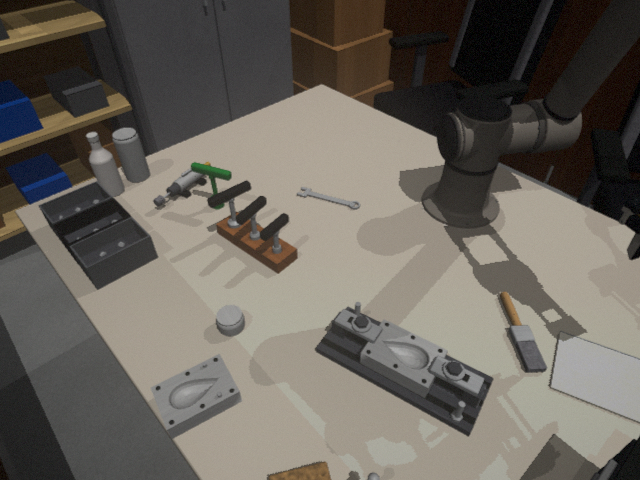

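```bash
python3 - <<'E'
from h import *
f=cam('top'); g=cam('scene')
a=cv2.resize(f['image'][200:285,150:290],(780,474),interpolation=cv2.INTER_CUBIC)
b=cv2.resize(f['image'][190:265,340:490],(400,200),interpolation=cv2.INTER_CUBIC)
cv2.imwrite('pics/crop.png',np.vstack([cv2.resize(a,(600,364)),np.hstack([b,cv2.resize(g['image'][300:430,310:500],(200,200))])])[:,:,::-1])
P=cloud(f)
# grips: points with z 0.115..0.15 near stand
for (y0,y1) in[(-.38,-.295),(-.295,-.22),(-.22,-.14)]:
    m=(P[...,2]>.1)&(P[...,2]<.2)&(P[...,1]>y0)&(P[...,1]<y1)&(P[...,0]>.43)&(P[...,0]<.63)
    p=P[m]; r=cv2.minAreaRect(p[:,:2].astype(np.float32)*1000); print(len(p),np.median(p[:,2]).round(4),r)
m=(P[...,2]>.012)&(P[...,2]<.1)&(P[...,1]>0.03)&(P[...,1]<.43)&(P[...,0]>.42)&(P[...,0]<.66)
print(cv2.minAreaRect(P[m][:,:2].astype(np.float32)*1000))
m&=P[...,2]>.075; p=P[m]
for s in(1,-1):
    q=p[(p[:,1]<.2)==(s>0)]; print(len(q),q.mean(0) if len(q) else 0)
E
```

```text
380 0.1405 ((536.9166259765625, -336.2317810058594), (20.415679931640625, 119.41213989257812), 88.19921112060547)
299 0.1303 ((528.431640625, -259.3133239746094), (99.25040435791016, 20.870378494262695), 14.161508560180664)
259 0.1205 ((519.6019287109375, -182.20204162597656), (88.08940887451172, 20.64202117919922), 11.009946823120117)
((528.98974609375, 227.6419677734375), (131.7371368408203, 330.2414245605469), 14.358376502990723)
148 [0.55259388 0.13017694 0.08158638]
141 [0.50466248 0.32211731 0.08178565]
```

View pics/crop.png

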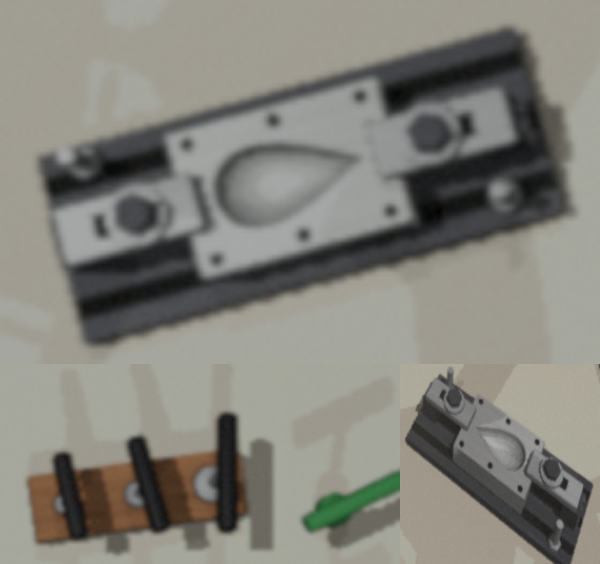

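Candidates in top: black largest (424,231), black middle (396,236), black small (366,240), green look-alike (476,240). I choose (424,231): its bar measures 119 mm long and its top is at 0.1405 m, which matches. The teardrop points right, to the bolt at (252,231), at about (0.553, 0.130). First I'll look at the bolt from above.

{"name": "servo_tool", "arguments": {
  "series": [
    {"dx":28,"dy":-28,"dz":5,"az":2},
    {"dx":56,"dy":-56,"dz":10,"az":4},
    {"dx":84,"dy":-84,"dz":15,"az":6},
    {"dx":112,"dy":-112,"dz":20,"az":8},
    {"dx":140,"dy":-140,"dz":25,"az":10},
    {"dx":168,"dy":-168,"dz":30,"az":12},
    {"dx":196,"dy":-196,"dz":35,"az":14},
    {"dx":224,"dy":-224,"dz":40,"az":16},
    {"dx":252,"dy":-252,"dz":45,"az":18},
    {"dx":280,"dy":-280,"dz":50,"az":20}
  ]
}}

```text
invalid input
```

```bash
python3 - <<'E'
from h import *
f=cam('wrist'); s=ctrl.get_state(); print(s['t'],s['ee_pos'],s['eef_rot'],f['p'],f['R'].round(2).tolist(),f['fx'])
T=R.from_quat(s['eef_rot']).as_matrix(); print('cam in tool',T.T@(f['p']-s['ee_pos']), px(f,[.5526,.1302,.086]))
print(s['qpos'])
E
```

```text
1.25 [0.19363033 0.48800103 0.22671763] [1.87758569e-01 9.82215210e-01 2.26504170e-05 4.44119043e-06] [0.11957858 0.51678613 0.38413693] [[0.37, 0.89, 0.27], [0.93, -0.35, -0.11], [-0.0, 0.29, -0.96]] 340.8253694777732
cam in tool [ 0.07944764 -0.00055031 -0.15741934] (167, 568)
[ 1.04702363e+00  3.42032336e-01  1.52411739e+00  6.79430678e-06
  1.27539723e+00 -1.46015416e-01]
```

{"name": "servo_tool", "arguments": {
  "series": [
    {"ax":0,"ay":0,"az":2,"dx":28,"dy":-28,"dz":5,"fingers":0},
    {"ax":0,"ay":0,"az":4,"dx":56,"dy":-56,"dz":10,"fingers":0},
    {"ax":0,"ay":0,"az":6,"dx":84,"dy":-84,"dz":15,"fingers":0},
    {"ax":0,"ay":0,"az":8,"dx":112,"dy":-112,"dz":20,"fingers":0},
    {"ax":0,"ay":0,"az":10,"dx":140,"dy":-140,"dz":25,"fingers":0},
    {"ax":0,"ay":0,"az":12,"dx":168,"dy":-168,"dz":30,"fingers":0},
    {"ax":0,"ay":0,"az":14,"dx":196,"dy":-196,"dz":35,"fingers":0},
    {"ax":0,"ay":0,"az":16,"dx":224,"dy":-224,"dz":40,"fingers":0},
    {"ax":0,"ay":0,"az":18,"dx":252,"dy":-252,"dz":45,"fingers":0},
    {"ax":0,"ay":0,"az":20,"dx":280,"dy":-280,"dz":50,"fingers":0}
  ]
}}

```text
t: 2.08
ee_pos: [0.4748, 0.2063, 0.2772]
eef_rot: [0.014, 1.0, 0.0, 0.0]
ft_force: [0.7, 0.9, -0.1]
width: 0.0921
finger_force: 0.0
```

{"name": "servo_tool", "arguments": {
  "series": [
    {"ax":0,"ay":0,"az":0,"dx":25,"dy":-26,"dz":0,"fingers":0},
    {"ax":0,"ay":0,"az":0,"dx":50,"dy":-52,"dz":0,"fingers":0},
    {"ax":0,"ay":0,"az":0,"dx":75,"dy":-76,"dz":0,"fingers":0},
    {"ax":0,"ay":0,"az":0,"dx":75,"dy":-76,"dz":0,"fingers":0},
    {"ax":0,"ay":0,"az":0,"dx":75,"dy":-76,"dz":0,"fingers":0}
  ]
}}

```text
t: 2.5
ee_pos: [0.5494, 0.1306, 0.276]
eef_rot: [0.016, 1.0, 0.0, -0.001]
ft_force: [0.1, 1.2, -0.7]
width: 0.0919
finger_force: 0.0
```

```bash
python3 - <<'E'
from h import *
f=cam('wrist'); np.savez('bolt.npz',**{k:f[k] for k in('image','z_map','fx','fy','cx','cy','xyz','orientation')})
P=cloud(f); u,v=px(f,[.5526,.1302,.086]); print(u,v,f['p'])
m=(P[...,2]>.082)&(P[...,2]<.095)&(np.hypot(P[...,0]-.5526,P[...,1]-.1302)<.03); p=P[m]
print(len(p),p.mean(0),cv2.minEnclosingCircle(p[:,:2].astype(np.float32)*1000))
# rectified top view at z=.086, 5 px/mm, 80mm; x right, y up
c=p.mean(0); n=400
gx,gy=np.meshgrid(np.linspace(-.04,.04,n),np.linspace(.04,-.04,n))
Q=np.stack([c[0]+gx,c[1]+gy,0*gx+.086],-1)-f['p']; Q=Q@f['R']
mu=(f['fx']*Q[...,0]/Q[...,2]+f['cx']).astype(np.float32); mv=(f['fy']*Q[...,1]/Q[...,2]+f['cy']).astype(np.float32)
r=cv2.remap(f['image'],mu,mv,cv2.INTER_CUBIC); cv2.imwrite('pics/bolt.png',np.hstack([r,cv2.resize(f['image'],(400,300))[:, :] if 0 else cv2.copyMakeBorder(cv2.resize(f['image'],(400,300)),0,100,0,0,0)])[:,:,::-1])
E
```

```text
320 215 [0.46994843 0.13266396 0.4334979 ]
442 [0.55395278 0.13470241 0.08498922] ((554.2070922851562, 134.67022705078125), 13.44023323059082)
```

View pics/bolt.png

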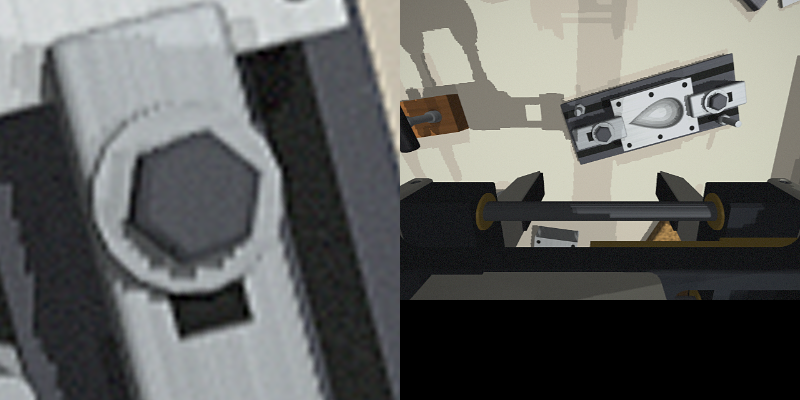

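Rectified view (5 px/mm): the dark hexagon is centred near (195,195) with corners at about 24° mod 60. The spare bolts lie clear of it. Next is the wrench, and I'll fit the hexagon on the way.

{"name": "servo_tool", "arguments": {
  "series": [
    {"ax":0,"ay":0,"az":0,"dx":-1,"dy":-41,"dz":0,"fingers":116},
    {"ax":0,"ay":0,"az":0,"dx":-2,"dy":-82,"dz":0,"fingers":116},
    {"ax":0,"ay":0,"az":0,"dx":-3,"dy":-123,"dz":0,"fingers":116},
    {"ax":0,"ay":0,"az":0,"dx":-4,"dy":-164,"dz":0,"fingers":116},
    {"ax":0,"ay":0,"az":0,"dx":-5,"dy":-205,"dz":0,"fingers":116},
    {"ax":0,"ay":0,"az":0,"dx":-6,"dy":-246,"dz":0,"fingers":116},
    {"ax":0,"ay":0,"az":0,"dx":-8,"dy":-287,"dz":0,"fingers":116},
    {"ax":0,"ay":0,"az":0,"dx":-9,"dy":-328,"dz":0,"fingers":116},
    {"ax":0,"ay":0,"az":0,"dx":-10,"dy":-369,"dz":0,"fingers":116},
    {"ax":0,"ay":0,"az":0,"dx":-11,"dy":-410,"dz":0,"fingers":116}
  ]
}}

```text
t: 3.38
ee_pos: [0.5374, -0.2781, 0.2773]
eef_rot: [0.013, 1.0, 0.0, 0.0]
ft_force: [1.3, -0.5, 0.7]
width: 0.0504
finger_force: 0.0
```

{"name": "servo_tool", "arguments": {
  "series": [
    {"ax":0,"ay":0,"az":0,"dx":-1,"dy":-30,"dz":0,"fingers":116},
    {"ax":0,"ay":0,"az":0,"dx":-1,"dy":-57,"dz":0,"fingers":116},
    {"ax":0,"ay":0,"az":0,"dx":-1,"dy":-57,"dz":0,"fingers":116},
    {"ax":0,"ay":0,"az":0,"dx":-1,"dy":-57,"dz":0,"fingers":116}
  ]
}}

```text
t: 3.72
ee_pos: [0.5366, -0.3346, 0.2764]
eef_rot: [0.015, 1.0, 0.001, -0.0]
ft_force: [-0.1, -0.1, -0.4]
width: 0.05
finger_force: 0.0
```

```bash
python3 - <<'E'
from h import *
f=cam('wrist'); s=ctrl.get_state(); P=cloud(f); print(s['t'],s['ee_pos'],s['qpos'],s['width'],s['ft_force'])
m=(P[...,2]>.134)&(P[...,2]<.15)&(P[...,1]<-.30)&(P[...,1]>-.37)&(P[...,0]>.45)&(P[...,0]<.63)
p=P[m]; print(len(p),p.mean(0),cv2.minAreaRect(p[:,:2].astype(np.float32)*1000))
save(f,'wr.png')
# bolt hexagon fit
b=np.load('bolt.npz'); g={k:b[k] for k in b.files}; g['R']=R.from_quat(g['orientation']).as_matrix(); g['p']=g['xyz']
n=400; gx,gy=np.meshgrid(np.linspace(-.04,.04,n),np.linspace(.04,-.04,n))
Q=(np.stack([.55395+gx,.1347+gy,0*gx+.086],-1)-g['p'])@g['R']
r=cv2.remap(g['image'],(g['fx']*Q[...,0]/Q[...,2]+g['cx']).astype(np.float32),(g['fy']*Q[...,1]/Q[...,2]+g['cy']).astype(np.float32),cv2.INTER_LINEAR).astype(float).mean(2)
best=[]
d=-(r-r[150:250,150:250].mean())
for a in range(0,60):
    t=np.radians(a+np.arange(0,360,60)); 
    H=np.zeros((n,n),np.uint8); cv2.fillPoly(H,[np.round(np.c_[200+69*np.cos(t),200-69*np.sin(t)]).astype(int)],1)
    K=np.zeros((n,n),np.uint8); cv2.circle(K,(200,200),80,1,-1); k=np.where(H>0,1/H.sum(),np.where(K>0,-1/(K.sum()-H.sum()),0))[110:291,110:291]
    c=cv2.filter2D(d,-1,k)[180:221,180:221]; i=np.unravel_index(c.argmax(),c.shape); best.append((c.max(),a,(i[1]-20)/5000+.55395,.1347-(i[0]-20)/5000))
print(sorted(best)[::-1][:5])
E
```

```text
3.7667 [ 0.53683721 -0.33357574  0.27671208] [-6.77533860e-01  5.19278935e-01  1.10726454e+00  7.34093713e-04
  1.51584254e+00 -2.22042238e+00] 0.05027028870421002 [ 0.37762035 -0.78845753  0.40854392]
2787 [ 0.53408578 -0.33606669  0.14023395] ((537.632080078125, -336.1275329589844), (19.937488555908203, 118.24895477294922), 87.89117431640625)
[(np.float64(60.950399776934226), 25, np.float64(0.55235), np.float64(0.1349)), (np.float64(60.352557566468825), 24, np.float64(0.55235), np.float64(0.1349)), (np.float64(60.18957591318902), 20, np.float64(0.55235), np.float64(0.1349)), (np.float64(60.172038991979974), 23, np.float64(0.55235), np.float64(0.1349)), (np.float64(59.638336620445095), 21, np.float64(0.55235), np.float64(0.1351))]
```

View pics/wr.png

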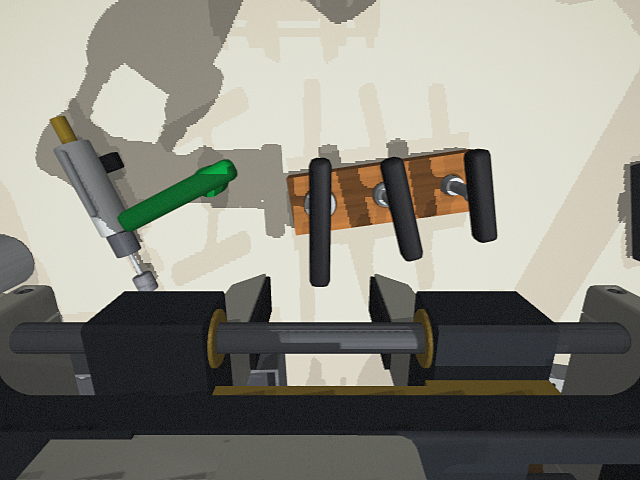

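The wrist view shows the target at (319,222), centred between the open fingers, with the green look-alike off left at (180,195). Its centre is (0.5375, -0.336) and its axis about -2°, so I'll descend and pinch it.

{"name": "servo_tool", "arguments": {
  "series": [
    {"ax":0,"ay":0,"az":0,"dx":1,"dy":-2,"dz":-30,"fingers":116},
    {"ax":0,"ay":0,"az":0,"dx":1,"dy":-2,"dz":-60,"fingers":116},
    {"ax":0,"ay":0,"az":0,"dx":1,"dy":-2,"dz":-90,"fingers":116},
    {"ax":0,"ay":0,"az":0,"dx":1,"dy":-2,"dz":-120,"fingers":116},
    {"ax":0,"ay":0,"az":0,"dx":1,"dy":-2,"dz":-145,"fingers":116},
    {"ax":0,"ay":0,"az":0,"dx":1,"dy":-2,"dz":-166,"fingers":116},
    {"ax":0,"ay":0,"az":0,"dx":1,"dy":-2,"dz":-166,"fingers":116}
  ]
}}

```text
t: 4.35
ee_pos: [0.5361, -0.3328, 0.1066]
eef_rot: [0.013, 1.0, 0.003, -0.003]
ft_force: [-0.5, 0.7, -0.6]
width: 0.0499
finger_force: 0.0
```

{"name": "servo_tool", "arguments": {
  "grip_force": 50,
  "series": [
    {"ax":0,"ay":0,"az":0,"dx":0,"dy":0,"dz":0,"fingers":255},
    {"ax":0,"ay":0,"az":0,"dx":0,"dy":0,"dz":0,"fingers":255},
    {"ax":0,"ay":0,"az":0,"dx":0,"dy":0,"dz":0,"fingers":255},
    {"ax":0,"ay":0,"az":0,"dx":0,"dy":0,"dz":0,"fingers":255},
    {"ax":0,"ay":0,"az":0,"dx":0,"dy":0,"dz":0,"fingers":255},
    {"ax":0,"ay":0,"az":0,"dx":0,"dy":0,"dz":0,"fingers":255}
  ]
}}

```text
t: 4.85
ee_pos: [0.5381, -0.3367, 0.112]
eef_rot: [0.014, 1.0, 0.0, 0.001]
ft_force: [0.2, 1.9, 5.2]
width: 0.0194
finger_force: 50.0
```

{"name": "servo_tool", "arguments": {
  "series": [
    {"ax":0,"ay":0,"az":0,"dx":0,"dy":0,"dz":8,"fingers":255},
    {"ax":0,"ay":0,"az":0,"dx":0,"dy":0,"dz":18,"fingers":255},
    {"ax":0,"ay":0,"az":0,"dx":0,"dy":0,"dz":30,"fingers":255},
    {"ax":0,"ay":0,"az":0,"dx":0,"dy":0,"dz":50,"fingers":255},
    {"ax":0,"ay":0,"az":0,"dx":0,"dy":0,"dz":75,"fingers":255},
    {"ax":0,"ay":0,"az":0,"dx":0,"dy":0,"dz":100,"fingers":255},
    {"ax":0,"ay":0,"az":0,"dx":0,"dy":0,"dz":125,"fingers":255},
    {"ax":0,"ay":0,"az":0,"dx":0,"dy":0,"dz":150,"fingers":255},
    {"ax":0,"ay":0,"az":0,"dx":0,"dy":0,"dz":170,"fingers":255},
    {"ax":0,"ay":0,"az":0,"dx":0,"dy":0,"dz":170,"fingers":255}
  ]
}}

```text
t: 5.68
ee_pos: [0.5386, -0.3382, 0.2864]
eef_rot: [0.014, 1.0, -0.003, 0.003]
ft_force: [1.5, -0.9, -2.1]
width: 0.0196
finger_force: 50.0
```

{"name": "servo_tool", "arguments": {
  "series": [
    {"ax":0,"ay":0,"az":0,"dx":0,"dy":20,"dz":0,"fingers":255},
    {"ax":0,"ay":0,"az":2,"dx":1,"dy":50,"dz":0,"fingers":255},
    {"ax":0,"ay":0,"az":4,"dx":2,"dy":85,"dz":0,"fingers":255},
    {"ax":0,"ay":0,"az":6,"dx":3,"dy":120,"dz":0,"fingers":255},
    {"ax":0,"ay":0,"az":8,"dx":4,"dy":155,"dz":0,"fingers":255},
    {"ax":0,"ay":0,"az":10,"dx":5,"dy":190,"dz":0,"fingers":255},
    {"ax":0,"ay":0,"az":12,"dx":6,"dy":225,"dz":0,"fingers":255},
    {"ax":0,"ay":0,"az":14,"dx":7,"dy":260,"dz":0,"fingers":255},
    {"ax":0,"ay":0,"az":16,"dx":8,"dy":295,"dz":0,"fingers":255},
    {"ax":0,"ay":0,"az":18,"dx":9,"dy":330,"dz":0,"fingers":255}
  ]
}}

```text
t: 6.52
ee_pos: [0.5457, -0.0055, 0.2796]
eef_rot: [-0.143, 0.99, 0.0, -0.001]
ft_force: [1.0, -0.4, -2.0]
width: 0.0195
finger_force: 50.0
```

{"name": "servo_tool", "arguments": {
  "series": [
    {"ax":0,"ay":0,"az":2,"dx":1,"dy":35,"dz":0,"fingers":255},
    {"ax":0,"ay":0,"az":4,"dx":2,"dy":70,"dz":0,"fingers":255},
    {"ax":0,"ay":0,"az":6,"dx":3,"dy":100,"dz":0,"fingers":255},
    {"ax":0,"ay":0,"az":8,"dx":4,"dy":125,"dz":-10,"fingers":255},
    {"ax":0,"ay":0,"az":8,"dx":5,"dy":140,"dz":-30,"fingers":255},
    {"ax":0,"ay":0,"az":8,"dx":5,"dy":140,"dz":-50,"fingers":255},
    {"ax":0,"ay":0,"az":8,"dx":5,"dy":140,"dz":-60,"fingers":255},
    {"ax":0,"ay":0,"az":8,"dx":5,"dy":140,"dz":-60,"fingers":255},
    {"ax":0,"ay":0,"az":8,"dx":5,"dy":140,"dz":-60,"fingers":255}
  ]
}}

```text
t: 7.27
ee_pos: [0.5514, 0.1323, 0.2203]
eef_rot: [-0.211, 0.978, -0.0, -0.001]
ft_force: [0.0, -0.6, -2.6]
width: 0.0199
finger_force: 50.0
```

```bash
python3 - <<'E'
from h import *
s=ctrl.get_state(); print(s['t'],s['ee_pos'],s['eef_rot'],s['qpos'][5],s['ft_force'],s['moment'])
f=cam('wrist'); g=cam('scene'); h=cam('top')
def c(f,p,hw,s):
    u,v=px(f,p); return cv2.resize(f['image'][v-hw:v+hw,u-hw:u+hw],(s,s),interpolation=cv2.INTER_CUBIC)
cv2.imwrite('pics/mate.png',np.hstack([c(g,[.5525,.134,.12],60,400),cv2.resize(f['image'],(400,300))[:300] if 0 else c(f,[.5525,.134,.12],100,400)])[:,:,::-1])
# wrench shaft/socket seen in scene cam vs. bolt
P=cloud(g)
for a,b in((.100,.13),(.135,.18),(.077,.09)):
    m=(P[...,2]>a)&(P[...,2]<b)&(np.hypot(P[...,0]-.5525,P[...,1]-.134)<.03); p=P[m]; print(a,b,len(p),p.mean(0) if len(p) else'', np.percentile(p[:,0],[2,98]) if len(p) else '')
E
```

```text
7.2667 [0.55140549 0.13233688 0.22030474] [-2.10550302e-01  9.77582692e-01 -2.56686937e-05 -8.05706668e-04] -1.8944743085226015 [ 0.01927211 -0.60287514 -2.63800824] [ 0.04860949 -0.0523372  -0.00598397]
0.1 0.13 45 [0.56256781 0.14281855 0.12655739] [0.54644854 0.57026069]
0.135 0.18 326 [0.55821124 0.13882357 0.15282859] [0.53817031 0.57038967]
0.077 0.09 173 [0.55742214 0.13774299 0.08348012] [0.53938744 0.57055012]
```

View pics/mate.png

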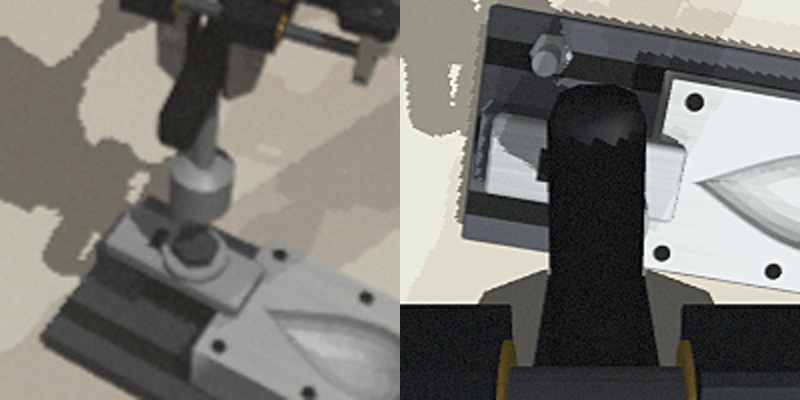

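```bash
python3 - <<'E'
from h import *
from scipy.optimize import least_squares
g=cam('scene'); P=cloud(g)
m=(P[...,2]>.122)&(P[...,2]<.153)&(np.hypot(P[...,0]-.5525,P[...,1]-.134)<.03); p=P[m]
s=least_squares(lambda c:np.hypot(p[:,0]-c[0],p[:,1]-c[1])-.018,[.5515,.1325],loss='soft_l1',f_scale=.001); print('socket',s.x,len(p),np.abs(s.fun).mean(),p[:,2].min())
m=(P[...,2]>.083)&(P[...,2]<.09)&(np.hypot(P[...,0]-.5525,P[...,1]-.134)<.025); p=P[m]; print('bolt',p.mean(0),cv2.minEnclosingCircle(p[:,:2].astype(np.float32)*1000),len(p))
m=(P[...,2]>.0735)&(P[...,2]<.0785)&(np.hypot(P[...,0]-.5525,P[...,1]-.134)<.03); p=P[m]; print('washer',cv2.minEnclosingCircle(p[:,:2].astype(np.float32)*1000),len(p))
print(ctrl.get_state()['ee_pos'])
E
```

```text
socket [0.55233099 0.1335306 ] 205 0.0007069525441248947 0.12214843401417852
bolt [0.55601345 0.13701429 0.08606287] ((555.4371948242188, 136.46766662597656), 14.229867935180664) 112
washer ((557.4244384765625, 133.9920654296875), 22.63938331604004) 130
[0.5523243  0.13249246 0.22200464]
```

{"name": "servo_tool", "arguments": {
  "series": [
    {"ax":0,"ay":0,"az":0,"dx":1.5,"dy":2,"dz":-10,"fingers":255},
    {"ax":0,"ay":0,"az":0,"dx":1.5,"dy":2,"dz":-20,"fingers":255},
    {"ax":0,"ay":0,"az":0,"dx":1.5,"dy":2,"dz":-28,"fingers":255},
    {"ax":0,"ay":0,"az":0,"dx":1.5,"dy":2,"dz":-32,"fingers":255},
    {"ax":0,"ay":0,"az":0,"dx":1.5,"dy":2,"dz":-35,"fingers":255},
    {"ax":0,"ay":0,"az":0,"dx":1.5,"dy":2,"dz":-37,"fingers":255},
    {"ax":0,"ay":0,"az":0,"dx":1.5,"dy":2,"dz":-39,"fingers":255},
    {"ax":0,"ay":0,"az":0,"dx":1.5,"dy":2,"dz":-39,"fingers":255}
  ]
}}

```text
t: 8.13
ee_pos: [0.5537, 0.1349, 0.1816]
eef_rot: [-0.211, 0.978, -0.0, 0.001]
ft_force: [1.5, -0.8, -2.6]
width: 0.0198
finger_force: 50.0
```

{"name": "servo_tool", "arguments": {
  "series": [
    {"ax":0,"ay":0,"az":0,"dx":0,"dy":0,"dz":-1.5,"fingers":255},
    {"ax":0,"ay":0,"az":0,"dx":0,"dy":0,"dz":-3,"fingers":255},
    {"ax":0,"ay":0,"az":0,"dx":0,"dy":0,"dz":-4.5,"fingers":255},
    {"ax":0,"ay":0,"az":0,"dx":0,"dy":0,"dz":-6,"fingers":255},
    {"ax":0,"ay":0,"az":0,"dx":0,"dy":0,"dz":-6,"fingers":255}
  ]
}}

```text
t: 8.55
ee_pos: [0.5536, 0.1349, 0.1759]
eef_rot: [-0.211, 0.977, -0.0, 0.001]
ft_force: [3.5, 0.2, -0.5]
width: 0.0196
finger_force: 50.0
```

{"name": "servo_tool", "arguments": {
  "series": [
    {"ax":0,"ay":0,"az":0,"dx":0,"dy":0,"dz":-1,"fingers":255},
    {"ax":0,"ay":0,"az":0,"dx":0,"dy":0,"dz":-2,"fingers":255},
    {"ax":0,"ay":0,"az":0,"dx":0,"dy":0,"dz":-2,"fingers":255}
  ]
}}

```text
t: 8.8
ee_pos: [0.554, 0.1351, 0.1759]
eef_rot: [-0.211, 0.977, -0.0, 0.002]
ft_force: [0.4, -0.1, 9.6]
width: 0.0196
finger_force: 50.0
```

{"name": "servo_tool", "arguments": {
  "grip_force": 60,
  "series": [
    {"ax":0,"ay":0,"az":0,"dx":0,"dy":0,"dz":-0.5,"fingers":255},
    {"ax":0,"ay":0,"az":-3,"dx":0,"dy":0,"dz":-0.5,"fingers":255},
    {"ax":0,"ay":0,"az":-6,"dx":0,"dy":0,"dz":-0.5,"fingers":255},
    {"ax":0,"ay":0,"az":-9,"dx":0,"dy":0,"dz":-0.5,"fingers":255},
    {"ax":0,"ay":0,"az":-12,"dx":0,"dy":0,"dz":-0.5,"fingers":255},
    {"ax":0,"ay":0,"az":-15,"dx":0,"dy":0,"dz":-0.5,"fingers":255},
    {"ax":0,"ay":0,"az":-18,"dx":0,"dy":0,"dz":-0.5,"fingers":255},
    {"ax":0,"ay":0,"az":-21,"dx":0,"dy":0,"dz":-0.5,"fingers":255},
    {"ax":0,"ay":0,"az":-24,"dx":0,"dy":0,"dz":-0.5,"fingers":255},
    {"ax":0,"ay":0,"az":-24,"dx":0,"dy":0,"dz":-0.5,"fingers":255}
  ]
}}

```text
t: 9.63
ee_pos: [0.5541, 0.1351, 0.1758]
eef_rot: [-0.002, 1.0, 0.0, 0.002]
ft_force: [-0.4, -0.9, 13.0]
width: 0.0193
finger_force: 60.0
```

```bash
python3 - <<'E'
from h import *
s=ctrl.get_state(); print(s['ee_pos'],s['ft_force'],s['moment'],R.from_quat(s['eef_rot']).as_euler('ZYX',degrees=True),s['qpos'])
E
```

```text
[0.55407648 0.1350659  0.17582811] [-0.42179104 -0.9095554  13.04958069] [-0.44838044  0.07213968  0.20792006] [-179.75939215    0.2321561   179.99539397] [ 1.04920382e-01  4.65425355e-01  1.47752873e+00 -3.52056304e-04
  1.19459916e+00 -1.46994683e+00]
```

{"name": "servo_tool", "arguments": {
  "series": [
    {"ax":0,"ay":0,"az":-2,"dx":0,"dy":0,"dz":0,"fingers":255},
    {"ax":0,"ay":0,"az":-4,"dx":0,"dy":0,"dz":0,"fingers":255},
    {"ax":0,"ay":0,"az":-6,"dx":0,"dy":0,"dz":0,"fingers":255},
    {"ax":0,"ay":0,"az":-8,"dx":0,"dy":0,"dz":0,"fingers":255},
    {"ax":0,"ay":0,"az":-10,"dx":0,"dy":0,"dz":0,"fingers":255},
    {"ax":0,"ay":0,"az":-12,"dx":0,"dy":0,"dz":0,"fingers":255},
    {"ax":0,"ay":0,"az":-14,"dx":0,"dy":0,"dz":0,"fingers":255},
    {"ax":0,"ay":0,"az":-16,"dx":0,"dy":0,"dz":0,"fingers":255},
    {"ax":0,"ay":0,"az":-16,"dx":0,"dy":0,"dz":0,"fingers":255}
  ]
}}

```text
t: 10.38
ee_pos: [0.5539, 0.1352, 0.1758]
eef_rot: [0.137, 0.991, 0.0, 0.002]
ft_force: [0.6, 0.6, 13.5]
width: 0.0196
finger_force: 60.0
```

```bash
python3 - <<'E'
from h import *
s=ctrl.get_state(); print(s['ee_pos'],s['ft_force'],s['moment'],R.from_quat(s['eef_rot']).as_euler('ZYX',degrees=True))
E
```

```text
[0.55394249 0.13524875 0.17584465] [ 0.57488748  0.56891237 13.4623307 ] [-0.39231052  0.19413378  0.23476423] [164.30121554   0.205372   179.92008541]
```

Still at friction torque. I'll go on in small steps until the torque jumps.

{"name": "servo_tool", "arguments": {
  "series": [
    {"ax":0,"ay":0,"az":-1.5,"dx":0,"dy":0,"dz":0,"fingers":255},
    {"ax":0,"ay":0,"az":-3,"dx":0,"dy":0,"dz":0,"fingers":255},
    {"ax":0,"ay":0,"az":-4.5,"dx":0,"dy":0,"dz":0,"fingers":255},
    {"ax":0,"ay":0,"az":-4.5,"dx":0,"dy":0,"dz":0,"fingers":255}
  ]
}}

```text
t: 10.72
ee_pos: [0.5539, 0.1353, 0.1758]
eef_rot: [0.175, 0.985, 0.001, 0.002]
ft_force: [0.6, -0.3, 12.3]
width: 0.0197
finger_force: 60.0
```

```bash
cat > s.py <<'E'
from h import *
s=ctrl.get_state(); print(s['ee_pos'],s['ft_force'],s['moment'],R.from_quat(s['eef_rot']).as_euler('ZYX',degrees=True))
E
python3 s.py
```

```text
[0.55388138 0.13530833 0.17583127] [ 0.56131637 -0.30652182 12.32282135] [-0.31964456  0.27218179  0.3035018 ] [159.82865221   0.18863775 179.90126731]
```

{"name": "servo_tool", "arguments": {
  "series": [
    {"ax":0,"ay":0,"az":-1.5,"dx":0,"dy":0,"dz":0,"fingers":255},
    {"ax":0,"ay":0,"az":-3,"dx":0,"dy":0,"dz":0,"fingers":255},
    {"ax":0,"ay":0,"az":-3,"dx":0,"dy":0,"dz":0,"fingers":255}
  ]
}}

```text
t: 10.97
ee_pos: [0.5539, 0.1354, 0.1758]
eef_rot: [0.201, 0.98, 0.001, 0.002]
ft_force: [-0.5, -0.8, 13.2]
width: 0.0197
finger_force: 60.0
```

```bash
python3 s.py
```

```text
[0.55385666 0.13536336 0.17583168] [-0.50663013 -0.75188563 13.22892362] [-0.37147642  0.25857806  0.25595551] [1.56829024e+02 1.79371050e-01 1.79888148e+02]
```

{"name": "servo_tool", "arguments": {
  "series": [
    {"ax":0,"ay":0,"az":-1.5,"dx":0,"dy":0,"dz":0,"fingers":255},
    {"ax":0,"ay":0,"az":-3,"dx":0,"dy":0,"dz":0,"fingers":255},
    {"ax":0,"ay":0,"az":-4,"dx":0,"dy":0,"dz":0,"fingers":255},
    {"ax":0,"ay":0,"az":-4,"dx":0,"dy":0,"dz":0,"fingers":255}
  ]
}}

```text
t: 11.3
ee_pos: [0.5538, 0.1354, 0.1758]
eef_rot: [0.235, 0.972, 0.001, 0.002]
ft_force: [-1.5, -0.8, 14.2]
width: 0.0197
finger_force: 60.1
```

```bash
python3 s.py
```

```text
[0.55383827 0.13536534 0.1758348 ] [-1.53333259 -0.79127408 14.1516214 ] [-0.24815532  0.31970498  0.5196775 ] [1.52874153e+02 1.71595310e-01 1.79879424e+02]
```

{"name": "servo_tool", "arguments": {
  "series": [
    {"ax":0,"ay":0,"az":-1,"dx":0,"dy":0,"dz":0,"fingers":255},
    {"ax":0,"ay":0,"az":-2,"dx":0,"dy":0,"dz":0,"fingers":255},
    {"ax":0,"ay":0,"az":-2,"dx":0,"dy":0,"dz":0,"fingers":255}
  ]
}}

```text
t: 11.55
ee_pos: [0.5538, 0.1354, 0.1758]
eef_rot: [0.251, 0.968, 0.001, 0.002]
ft_force: [-1.8, -0.8, 13.3]
width: 0.0198
finger_force: 60.2
```

```bash
python3 s.py; python3 - <<'E'
from h import *
f=cam('wrist'); g=cam('scene'); P=cloud(f)
m=(P[...,2]>.198)&(P[...,2]<.215)&(np.hypot(P[...,0]-.554,P[...,1]-.135)<.075)&(P[...,0]<.61)
p=P[m]; print(len(p),cv2.minAreaRect(p[:,:2].astype(np.float32)*1000))
u,v=px(g,[.5525,.134,.12]); a=cv2.resize(g['image'][v-60:v+60,u-60:u+60],(400,400),interpolation=cv2.INTER_CUBIC)
b=cv2.resize(f['image'][80:400,160:480],(400,400))
cv2.imwrite('pics/fin.png',np.hstack([a,b])[:,:,::-1])
E
```

```text
[0.55379186 0.13544028 0.17583712] [-1.75830382 -0.78452497 13.3163337 ] [-0.19265021  0.33803879  0.65990506] [1.50900136e+02 1.64997518e-01 1.79875515e+02]
8551 ((543.1470947265625, 140.14857482910156), (35.50231170654297, 95.39717102050781), 70.94037628173828)
```

View pics/fin.png

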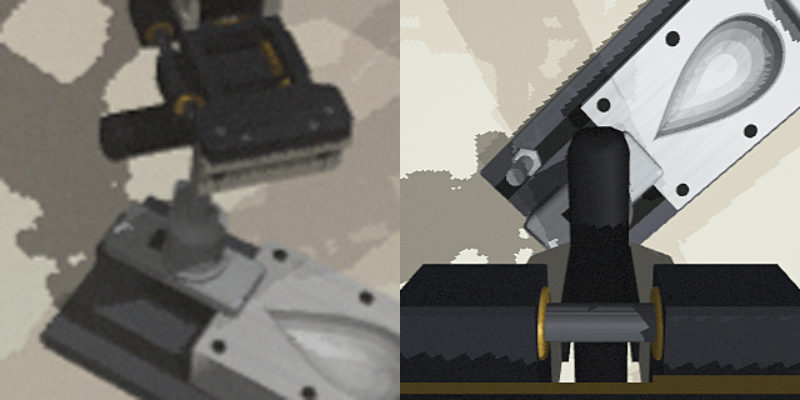

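The socket rests on the washer, the grip is still square in the fingers, and the torque has risen to 0.66 N m against 0.2 N m of bolt friction, so the stop is reached. I'll add a small final snug and settle.

{"name": "servo_tool", "arguments": {
  "series": [
    {"ax":0,"ay":0,"az":-1,"dx":0,"dy":0,"dz":0,"fingers":255},
    {"ax":0,"ay":0,"az":-1.5,"dx":0,"dy":0,"dz":0,"fingers":255},
    {"ax":0,"ay":0,"az":-1.5,"dx":0,"dy":0,"dz":0,"fingers":255},
    {"ax":0,"ay":0,"az":-1.5,"dx":0,"dy":0,"dz":0,"fingers":255},
    {"ax":0,"ay":0,"az":-1.5,"dx":0,"dy":0,"dz":0,"fingers":255},
    {"ax":0,"ay":0,"az":-1.5,"dx":0,"dy":0,"dz":0,"fingers":255}
  ]
}}

```text
t: 12.15
ee_pos: [0.5538, 0.1355, 0.1759]
eef_rot: [0.263, 0.965, 0.001, 0.002]
ft_force: [-1.2, -0.7, 13.4]
width: 0.0196
finger_force: 60.3
```

```bash
python3 s.py; python3 -c "
from cell import ctrl
s=ctrl.get_state()
if s['moment'][2]>.55 and 8<s['ft_force'][2]<17 and s['ee_pos'][2]<.178: print(ctrl.sign_off())
else: print('check')"
```

```text
[0.55377068 0.13550377 0.17585072] [-1.24480985 -0.65549592 13.37735771] [-0.20585835  0.32193017  0.85081708] [1.49477777e+02 1.62533961e-01 1.79873859e+02]
the job is handed in; nothing more can be done
None
```

Handed in at 12.2 s: the largest wrench is seated on the bolt at the cavity's pointed end and turned clockwise until the torque rose to 0.85 N m at the stop, still gripped upright with about 16 N on the washer; no verdict came back.

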